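Put four bench things back in their fitted rests

ROBOT

A 6-joint arm with a two-finger parallel gripper is mounted at the origin on a cart in front of the work surface, level with it; the furniture and walls round the work are solid. World frame = base frame: x ahead of the robot, y to its left, z up, the work surface at z = 0. Lengths are in m, angles in rad, forces in N, time in s.
With the tool pointing down it reaches from about 0.4 to 0.825 m from the base axis. Payload 7 kg.
Tool frame: the origin (TCP) lies midway between the tips of the shut fingers; the grasp point (between the pads) lies 19 mm behind it; z points along the fingers, y is the line along which they close (so a half turn about z gives the same grasp; the last joint's range is limited). The gripper opens to 88 mm and grips with 3 to 60 N. Pads are 19 mm wide; open, the fingers measure 130 mm over their backs; the gripper's body (78 mm by 193 mm) begins 47 mm behind the grasp point.
Start: joints at [1.621, 0.359, 0.012, 0, -1.224, -0.288], TCP at [0.159, 0.656, 0.227] pointing down, gripper open.
Joint ranges: [-3.07, 3.07], [-1.43, 2.12], [-1.02, 1.25], [-3.03, 1.67], [-3.05, -0], [-3.03, 3.03]. Speed limits (rad/s): [2.39, 2.39, 3.01, 3.14, 3.14, 3.14].

INTERFACE

Orientations are given as [roll, pitch, yaw] about the fixed x, y, z axes, in that order (R = Rz(yaw) Ry(pitch) Rx(roll)).
In Python, from station import get_state, grab_frame, calibration, job_done, boxes_of, regions_of, spot_point gives the robot as it stands. The module is installed in compiled form; this text tells all that it offers.
- The arm moves only by the tool arm_command, never from a script. Its argument "commands" is a list of rows, each an object of numbers: "tx", "ty", "tz": the shift along the tool's x, y, z each as a share of 25 cm, from -1 to 1; "twist": the turn about the tool's z as a share of 180 degrees, from -1 to 1. A call has exactly 8 rows; each row is the pose to reach, as a shift and turn from the pose commanded when the call began, along the tool's axes at that moment, turning the shorter way round; what a row does not reach only later rows make up. A row lasts 1/12 s, in which the tool goes at most 41.7 mm and 7.16 degrees, less where a joint would pass 70% of its speed; a pose out of reach is approached as far as the arm can. A call with a number of a shift or a turn outside -1 to 1 is refused whole. A call with a gripper value outside its range is refused whole. "claw" is the opening, from 0 (shut) to 1 (fully open), set as the call begins (left out, the last holds). The fingers move at their own pace and stop on an object; "grip_force" is the grip in N (left out, the last holds). Time passes only in rows, so rows that repeat a pose let the fingers close, or fill a call up. It gives the time, the measured TCP pose, the force, the opening and the grip force at its end, in the units of the state.
- get_state(): the state, without advancing time (a new reading comes with each control period).
- grab_frame(name): name is "side" or "top" or "wrist"; returns the picture (384x512x3 uint8, red, green, blue); there is no depth.
- calibration(name): a dict with "camera_matrix" (3x3 intrinsics, pixels), "extrinsics" (4x4, takes a point from camera to world coordinates). Camera axes: x right, y down, z forward; pixel columns grow to the right and rows downward; lengths in m; the calibration is good to about 2 mm. The wrist camera is an equidistant fisheye: a pixel r from the principal point sees the ray r / f radians off the axis. A picture is of the moment at which its call begins: read the wrist's pose just before it. calibration takes no time and is no camera call; for the wrist camera it gives the pose at the moment of the call.
- job_done(): hands the job in; it is judged then, once.
Trained networks look in the newest picture that a camera, given by its name, has taken for a name from the list of things; names that differ only in an ending like _2 or _b are one class to them, and where a whole thing is asked for, a point or a joint stands for the part that bears it (a point fixed in the world has none). Each returns a list of dicts, best first, with "score" (0 to 1); they miss things now and then, are a little off and sometimes report something else, mostly with a low value. They report only what shows in the picture. A call takes as long as a camera call.
- boxes_of(query, camera): "rect" ([left, top, right, bottom] in pixels, round what is visible of it).
- regions_of(query, camera): "region" (384x512 bool, what is visible of it) and "rect" ([left, top, right, bottom] in pixels, round what is visible of it).
- spot_point(query, camera): "uv" ([column, row] in pixels: a listed point, or the origin of a listed thing).
The state is a dict: "t": time; "q": joint angles; "qd": joint speeds; "joint_efforts": joint torques, N m; "eef_pos": TCP position; "ee_rot": TCP orientation; "force": force on the tool from outside, world axes, zero at the start; "moment": the same for the moment, N m; "width": finger opening in m; "gripper_force": force on a finger pad.
Only numpy, scipy, OpenCV 4.12 (cv2) and the standard library are available. Lean on these libraries where they do the work, as an engineer would, in place of code of your own. Each camera call takes 0.05 s, during which the arm holds its last target. There are 200 camera calls.

TASK

Tidy the bench: put the wooden ring clamp, the carved wooden block, the black drill box and the small yellow pot each into the cork-lined wooden rest made to its outline and size. Each must stay the way up it is now, lie flat on the cork inside the rim, and be let go. Leave the brown bottle and the brown tin where they are.

Things in the scene. Friction and masses are not known exactly. Their poses are not given: they have to be found in the camera images.
- ring_clamp: Pale wooden ring clamp, a stick 26 wide (x) x 121 long (y) x 26 high (z) mm, lying on the bench; grasp across its width near its middle. Belongs in the long rest, either way round. Origin: centre of its underside; z up
- carved_block: Dark brown carved hardwood block, 47 wide (x) x 83 long (y) x 57 high (z) mm, its two long upright sides parallel and its top sloping along its length; grasp across its width at its middle, 20 to 40 mm up. Belongs in the oblong rest, either way round. Origin: centre of its underside; z up
- drum_box: Round black drill box, 67 mm diameter, with a round knob of 30 mm diameter on its middle from 37 to 50 mm above its underside; the lid does not come off and the box can be lifted by the knob. Belongs in the wide round rest, at any yaw. Origin: centre of its underside; z up
- yellow_pot: Small round yellow pot, 47 mm diameter; the solid body to grasp is 16 mm high (the thin clear lid on it, to 24 mm, cannot be gripped). Belongs in the small round rest, at any yaw. Origin: centre of its underside; z up
- long_rest: Dark wooden long rectangular rest with cork floor; the recess inside the rim is 42 (x) x 138 (y) mm, outside 54 x 150 mm. Fixed to the bench. Floor 4 mm, rim top 8 mm above the bench, rim 6 mm thick. Origin: centre of its underside, on the bench; z up, y along its length
- oblong_rest: Dark wooden shorter, wider rectangular rest with cork floor; the recess inside the rim is 63 (x) x 99 (y) mm, outside 75 x 111 mm. Fixed to the bench. Floor 4 mm, rim top 8 mm above the bench, rim 6 mm thick. Origin: centre of its underside, on the bench; z up, y along its length
- wide_round_rest: Dark wooden round rest with cork floor, the larger of the two; recess 84 mm diameter, outside 96 mm. Fixed to the bench. Floor 4 mm, rim top 8 mm above the bench, rim 6 mm thick. Origin: centre of its underside, on the bench; z up
- small_round_rest: Dark wooden round rest with cork floor, the smaller of the two; recess 64 mm diameter, outside 76 mm. Fixed to the bench. Floor 4 mm, rim top 8 mm above the bench, rim 6 mm thick. Origin: centre of its underside, on the bench; z up
- flux_bottle: Bystander: brown glass bottle with black cap, 48 mm diameter, 94 mm high, standing at the back, to the right. Not to be moved. Origin: centre of its underside; z up
- tin_brown_b: Bystander: flat open round brown tin, 66 mm diameter, 17 mm high, at the back, to the left. Not to be moved. Origin: centre of its underside; z up

How it is judged:
At the end, for the whole second after the job is handed in: Each thing is still and flat (0.05 rad) on the floor of its own rest, underside at most 6.5 mm above the bench; centred within 14 mm (ring clamp, block) or 12 mm (drill box, pot); ring clamp in line with its rest within 0.2 rad, block within 0.3 rad, either way round (horizontal distance between ring_clamp and long_rest below 0.014 m and z of ring_clamp in the frame of long_rest below 0.0065 m and angle between each of ring_clamp, carved_block, drum_box, yellow_pot's own z axis and vertical below 0.05 rad and linear speed of each of ring_clamp, carved_block, drum_box, yellow_pot below 0.02 m/s and horizontal distance between carved_block and oblong_rest below 0.014 m and z of carved_block in the frame of oblong_rest below 0.0065 m and horizontal distance between drum_box and wide_round_rest below 0.012 m and z of drum_box in the frame of wide_round_rest below 0.0065 m and horizontal distance between yellow_pot and small_round_rest below 0.012 m and z of yellow_pot in the frame of small_round_rest below 0.0065 m and angle between the y axis of ring_clamp and the y axis of long_rest, either way round below 0.2 rad and angle between the y axis of carved_block and the y axis of oblong_rest, either way round below 0.3 rad); the robot touches nothing.
It fails at once if the brown bottle or the brown tin is moved by more than 20 mm, or the bottle tipped (distance of any of flux_bottle, tin_brown_b from where it was at the start of the episode above 0.02 m or angle between flux_bottle's own z axis and vertical above 0.3 rad).
It also fails if it takes over 104 s, if anything falls off the work surface, if the arm or the gripper's body presses on something with over 40 N, if the wrist force passes 120 N, or if a joint passes its speed limit or range.

## Working session

There is one attempt and no reset: what is moved stays moved. The work goes in short steps, Python scripts to look and compute and a tool call to move; the robot and the scene stay as the last step left them, time stands still between calls to the robot, and variables do not carry over. Pictures are saved under pics/ and viewed, at most 14 in all, crops included, and the job is handed in when it is done.

Besides the shell and the picture viewer there is one more tool, called after ">>>" by a JSON object that holds its "method" and its "body". arm_command: Moves the arm, as the interface text tells. Shift numbers are shares of 25 cm and turn numbers shares of 180 degrees, none past 1 either way. Its arguments: {"type":"object","properties":{"commands":{"type":"array"},"claw":{"type":"number"},"grip_force":{"type":"number"}},"required":["commands"]}

```bash
mkdir -p pics; cat > h.py <<'E'
import numpy as np,cv2
from station import *
def ray(cam,uv):
    c=calibration(cam);K=np.array(c["camera_matrix"]);E=np.array(c["extrinsics"])
    x=(uv[0]-K[0,2])/K[0,0];y=(uv[1]-K[1,2])/K[1,1]
    if cam=="wrist":
        r=np.hypot(x,y);s=np.sin(r)/r if r>1e-9 else 1;d=np.array([x*s,y*s,np.cos(r)])
    else: d=np.array([x,y,1.])
    return E[:3,3],E[:3,:3]@d
def onz(cam,uv,z=0):
    o,d=ray(cam,uv);return (o+d*(z-o[2])/d[2])[:2]
def outline(cam,m,z):
    cs,_=cv2.findContours(m.astype(np.uint8),cv2.RETR_EXTERNAL,cv2.CHAIN_APPROX_NONE)
    c=max(cs,key=cv2.contourArea)[:,0]
    return np.array([onz(cam,p,z) for p in c],dtype=np.float32)
def fit(cam,name,z):
    r=regions_of(name,cam)
    if not r: return None
    P=outline(cam,r[0]["region"],z)
    (cx,cy),(w,h),a=cv2.minAreaRect(P*1000)
    if w>h: a+=90   # long axis direction = a+90
    return dict(score=round(r[0]["score"],2),c=(round(cx),round(cy)),wh=(round(w),round(h)),longdir=round((a+90)%180,1),rect=np.round(r[0]["rect"]).tolist())
E
python3 - <<'E'
from h import *
s=get_state();print(s["eef_pos"],s["ee_rot"],s["width"],s["t"])
for c in["top","side"]:
    cv2.imwrite(f"pics/{c}0.png",grab_frame(c)[:,:,::-1])
    print(c,calibration(c)["extrinsics"])
Z=dict(ring_clamp=.013,carved_block=.04,drum_box=.03,yellow_pot=.016,long_rest=.008,oblong_rest=.008,wide_round_rest=.008,small_round_rest=.008,flux_bottle=.05,tin_brown_b=.017)
for n,z in Z.items():
    p=spot_point(n,"top")
    print(n,fit("top",n,z),[(np.round(q["uv"]).tolist(),round(q["score"],2),np.round(onz("top",q["uv"],0.0)*1000).tolist()) for q in p[:2]])
E
```

```text
[0.15890357 0.65550921 0.22562471] [ 3.13991039e+00 -1.49233291e-04 -2.37924914e-01] 0.08795728604872566 0.0
top [[ 0.01239605 -0.98868221  0.14951194  0.45262574]
 [-0.99946566 -0.01677372 -0.02805432  0.11084011]
 [ 0.03024468 -0.14908428 -0.98836184  1.12470249]
 [ 0.          0.          0.          1.        ]]
side [[ 0.99811534  0.03378563 -0.05122783  0.65638773]
 [ 0.06081805 -0.65590603  0.75238849 -1.01197401]
 [-0.00818072 -0.75408608 -0.65672465  1.00549212]
 [ 0.          0.          0.          1.        ]]
ring_clamp {'score': 0.54, 'c': (472, -215), 'wh': (31, 127), 'longdir': 107.8, 'rect': [341.0, 240.0, 387.0, 254.0]} [([363.0, 246.0], 0.73, [473.0, -216.0])]
carved_block {'score': 0.9, 'c': (616, -35), 'wh': (52, 83), 'longdir': 105.4, 'rect': [284.0, 178.0, 318.0, 203.0]} [([300.0, 192.0], 0.9, [620.0, -41.0])]
drum_box {'score': 0.69, 'c': (488, -53), 'wh': (64, 68), 'longdir': 90.7, 'rect': [294.0, 224.0, 320.0, 252.0]} [([306.0, 238.0], 0.84, [490.0, -58.0])]
yellow_pot {'score': 0.77, 'c': (442, 300), 'wh': (46, 46), 'longdir': 118.7, 'rect': [167.0, 247.0, 
[... 350 characters left out ...]
0, 200.0, 224.0]} [([173.0, 198.0], 0.94, [598.0, 312.0])]
wide_round_rest {'score': 0.83, 'c': (468, 423), 'wh': (93, 89), 'longdir': 64.8, 'rect': [109.0, 225.0, 145.0, 267.0]} [([127.0, 243.0], 0.58, [471.0, 431.0])]
small_round_rest {'score': 0.93, 'c': (616, -210), 'wh': (75, 72), 'longdir': 62.8, 'rect': [350.0, 183.0, 372.0, 209.0]} [([361.0, 195.0], 0.75, [614.0, -215.0])]
flux_bottle {'score': 0.71, 'c': (747, -240), 'wh': (46, 73), 'longdir': 135.1, 'rect': [363.0, 138.0, 387.0, 156.0]} [([371.0, 149.0], 0.54, [747.0, -248.0])]
tin_brown_b {'score': 0.61, 'c': (668, 395), 'wh': (64, 64), 'longdir': 47.7, 'rect': [132.0, 160.0, 154.0, 182.0]} [([145.0, 171.0], 0.71, [673.0, 392.0])]
```

View pics/top0.png

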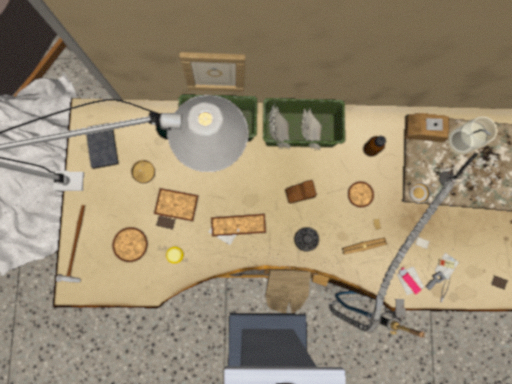

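View pics/side0.png

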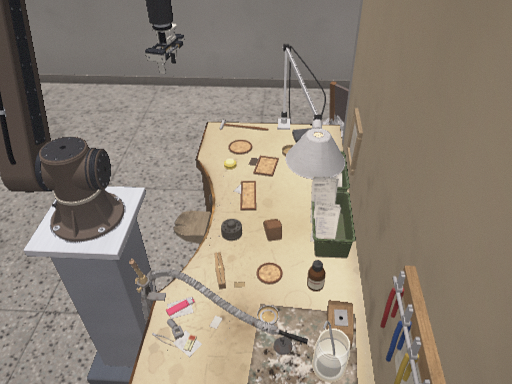

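The pictures show all four things and rests where the networks put them: block at (300,191), drum at (306,238), clamp at (363,246), pot at (175,255). There is also a lamp shade at about (207,133) and a gooseneck hose at about (405,245). I'll check how high those two are.

```bash
python3 - <<'E'
from h import *
def tri(a,b):
    o,d=ray("top",a);p,e=ray("side",b)
    s=np.linalg.lstsq(np.c_[d,-e],p-o,rcond=None)[0];A=o+d*s[0];B=p+e*s[1]
    return np.round((A+B)/2,3),round(np.linalg.norm(A-B),3)
for t in [(205,118),(207,105),(207,133)]: print("lamp",t,tri(t,(318,133)))
print("shade near rim",tri((170,135),(315,130)),tri((207,172),(288,155)),tri((247,135),(316,172)))
pl=np.array([(375,322),(378,305),(381,285),(390,265),(405,243),(420,220),(440,190),(455,175)],float)
tt=np.linspace(0,len(pl)-1,80);P=np.c_[np.interp(tt,range(len(pl)),pl[:,0]),np.interp(tt,range(len(pl)),pl[:,1])]
for s in [(160,273),(175,271),(190,277),(210,291),(235,310),(262,320)]:
    print(s,min((tri(p,s) for p in P),key=lambda r:r[1]))
s=get_state();print(s["q"])
E
```

```text
lamp (205, 118) (array([0.758, 0.208, 0.216]), np.float64(0.001))
lamp (207, 105) (array([0.77 , 0.2  , 0.228]), np.float64(0.028))
lamp (207, 133) (array([0.742, 0.205, 0.212]), np.float64(0.035))
shade near rim (array([0.743, 0.299, 0.165]), np.float64(0.025)) (array([0.656, 0.21 , 0.121]), np.float64(0.014)) (array([0.75 , 0.11 , 0.128]), np.float64(0.01))
(160, 273) (array([ 0.308, -0.244,  0.023]), np.float64(0.0))
(175, 271) (array([ 0.354, -0.248,  0.039]), np.float64(0.001))
(190, 277) (array([ 0.4  , -0.266,  0.039]), np.float64(0.001))
(210, 291) (array([ 0.464, -0.308,  0.037]), np.float64(0.001))
(235, 310) (array([ 0.536, -0.361,  0.032]), np.float64(0.001))
(262, 320) (array([ 0.61 , -0.404,  0.059]), np.float64(0.001))
[ 1.62109184e+00  3.58577757e-01  1.18896089e-02  1.24444747e-05
 -1.22410711e+00 -2.88088455e-01]
```

>>> {"method": "arm_command", "body": {"commands": [{"tx": 0.7,"ty": 0.8,"tz": 0.0},{"tx": 0.7,"ty": 0.8,"tz": 0.0},{"tx": 0.7,"ty": 0.8,"tz": 0.0},{"tx": 0.7,"ty": 0.8,"tz": 0.0},{"tx": 0.7,"ty": 0.8,"tz": 0.0},{"tx": 0.7,"ty": 0.8,"tz": 0.0},{"tx": 0.7,"ty": 0.8,"tz": 0.0},{"tx": 0.7,"ty": 0.8,"tz": 0.0}], "claw": 1, "grip_force": 20}}

```text
invalid input
```

>>> {"method": "arm_command", "body": {"commands": [{"tx": 0.7,"ty": 0.8,"tz": 0,"twist": 0},{"tx": 0.7,"ty": 0.8,"tz": 0,"twist": 0},{"tx": 0.7,"ty": 0.8,"tz": 0,"twist": 0},{"tx": 0.7,"ty": 0.8,"tz": 0,"twist": 0},{"tx": 0.7,"ty": 0.8,"tz": 0,"twist": 0},{"tx": 0.7,"ty": 0.8,"tz": 0,"twist": 0},{"tx": 0.7,"ty": 0.8,"tz": 0,"twist": 0},{"tx": 0.7,"ty": 0.8,"tz": 0,"twist": 0}], "claw": 1, "grip_force": 20}}

```text
t: 1.77
eef_pos: [0.2832, 0.4173, 0.2274]
ee_rot: [-3.141, 0.0, -0.24]
force: [-0.4, -0.2, -0.3]
width: 0.0878
gripper_force: 0.0
```

>>> {"method": "arm_command", "body": {"commands": [{"tx": 0.73,"ty": 0.3,"tz": 0.39,"twist": 0},{"tx": 0.73,"ty": 0.3,"tz": 0.39,"twist": 0},{"tx": 0.73,"ty": 0.3,"tz": 0.39,"twist": 0},{"tx": 0.73,"ty": 0.3,"tz": 0.39,"twist": 0},{"tx": 0.73,"ty": 0.3,"tz": 0.39,"twist": 0},{"tx": 0.73,"ty": 0.3,"tz": 0.39,"twist": 0},{"tx": 0.73,"ty": 0.3,"tz": 0.39,"twist": 0},{"tx": 0.73,"ty": 0.3,"tz": 0.39,"twist": 0}]}}

```text
t: 2.43
eef_pos: [0.4421, 0.3044, 0.1286]
ee_rot: [3.141, 0.0, -0.239]
force: [-0.3, 0.7, 0.2]
width: 0.0876
gripper_force: 0.0
```

```bash
cat >> h.py <<'E'
def plan(x,y,z,yaw=None):
    s=get_state();p=np.array(s["eef_pos"]);w=s["ee_rot"][2]
    d=np.array([x,y,z])-p
    tx=d[0]*np.cos(w)+d[1]*np.sin(w);ty=d[0]*np.sin(w)-d[1]*np.cos(w)
    t=0 if yaw is None else -((np.degrees(0)+yaw-np.degrees(w)+180)%360-180)/180
    print("plan tx %.3f ty %.3f tz %.3f twist %.3f"%(tx/.25,ty/.25,-d[2]/.25,t),"pose",np.round(p,4),round(np.degrees(w),1))
def look(names,cam="wrist",save=None):
    im=grab_frame(cam)
    if save: cv2.imwrite(f"pics/{save}.png",im[:,:,::-1])
    for n,z in names.items():
        p=spot_point(n,cam)
        print(n,fit(cam,n,z),[(np.round(q["uv"]).tolist(),round(q["score"],2),np.round(onz(cam,q["uv"],0.004 if "rest" in n else 0)*1000).tolist()) for q in p[:1]])
E
python3 - <<'E'
from h import *
look(dict(yellow_pot=.014,oblong_rest=.008,wide_round_rest=.008),save="w1")
plan(.442,.3,.006)
print(np.round(get_state()["q"],2),calibration("wrist")["extrinsics"])
E
```

```text
yellow_pot {'score': 0.76, 'c': (443, 302), 'wh': (47, 48), 'longdir': 166.4, 'rect': [231.0, 160.0, 286.0, 209.0]} [([257.0, 180.0], 0.72, [443.0, 303.0])]
oblong_rest {'score': 0.94, 'c': (580, 305), 'wh': (112, 77), 'longdir': 80.3, 'rect': [164.0, 5.0, 284.0, 91.0]} [([221.0, 46.0], 0.87, [580.0, 305.0])]
wide_round_rest {'score': 0.96, 'c': (471, 425), 'wh': (91, 97), 'longdir': 95.5, 'rect': [99.0, 138.0, 183.0, 225.0]} [([139.0, 182.0], 0.66, [471.0, 422.0])]
plan tx 0.008 ty 0.020 tz 0.495 twist 0.000 pose [0.4413 0.3054 0.1297] -13.5
[ 0.97  0.22 -0.43  0.   -0.93  0.36] [[-0.2341998  -0.93913676 -0.25134159  0.50982775]
 [-0.97218681  0.22575726  0.0623415   0.28906338]
 [-0.00180501  0.25895135 -0.96588868  0.28890079]
 [ 0.          0.          0.          1.        ]]
```

View pics/w1.png

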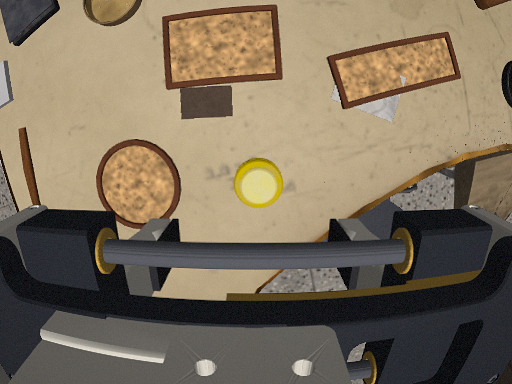

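The wrist view shows the pot at (258,183), centred between the fingers. The oblong rest is at (222,46) and the wide round rest at (139,182), both as measured. Next is the descent and grip.

>>> {"method": "arm_command", "body": {"commands": [{"tx": 0.01,"ty": 0.01,"tz": 0.15,"twist": 0},{"tx": 0.01,"ty": 0.01,"tz": 0.3,"twist": 0},{"tx": 0.01,"ty": 0.01,"tz": 0.4,"twist": 0},{"tx": 0.01,"ty": 0.01,"tz": 0.45,"twist": 0},{"tx": 0.01,"ty": 0.01,"tz": 0.495,"twist": 0},{"tx": 0.01,"ty": 0.01,"tz": 0.495,"twist": 0},{"tx": 0.01,"ty": 0.01,"tz": 0.495,"twist": 0},{"tx": 0.01,"ty": 0.01,"tz": 0.495,"twist": 0}]}}

```text
t: 3.45
eef_pos: [0.4438, 0.3023, 0.0062]
ee_rot: [-3.14, -0.001, -0.237]
force: [0.5, 0.5, 1.2]
width: 0.0877
gripper_force: 0.0
```

>>> {"method": "arm_command", "body": {"commands": [{"tx": 0,"ty": 0,"tz": 0,"twist": 0},{"tx": 0,"ty": 0,"tz": 0,"twist": 0},{"tx": 0,"ty": 0,"tz": 0,"twist": 0},{"tx": 0,"ty": 0,"tz": 0,"twist": 0},{"tx": 0,"ty": 0,"tz": 0,"twist": 0},{"tx": 0,"ty": 0,"tz": 0,"twist": 0},{"tx": 0,"ty": 0,"tz": 0,"twist": 0},{"tx": 0,"ty": 0,"tz": 0,"twist": 0}], "claw": 0.4, "grip_force": 20}}

```text
t: 4.12
eef_pos: [0.4435, 0.3014, 0.0053]
ee_rot: [3.141, 0.0, -0.238]
force: [0.2, -0.2, 1.8]
width: 0.0452
gripper_force: 19.9
```

>>> {"method": "arm_command", "body": {"commands": [{"tx": 0,"ty": 0,"tz": -0.12,"twist": 0},{"tx": 0,"ty": 0,"tz": -0.25,"twist": 0},{"tx": 0.05,"ty": 0.08,"tz": -0.35,"twist": 0},{"tx": 0.14,"ty": 0.22,"tz": -0.4,"twist": 0},{"tx": 0.23,"ty": 0.36,"tz": -0.4,"twist": 0},{"tx": 0.32,"ty": 0.5,"tz": -0.4,"twist": 0},{"tx": 0.41,"ty": 0.64,"tz": -0.4,"twist": 0},{"tx": 0.49,"ty": 0.78,"tz": -0.4,"twist": 0}]}}

```text
t: 4.78
eef_pos: [0.517, 0.0817, 0.1056]
ee_rot: [-3.141, -0.001, -0.237]
force: [1.3, 0.3, -0.5]
width: 0.0449
gripper_force: 19.9
```

>>> {"method": "arm_command", "body": {"commands": [{"tx": 0.09,"ty": 0.14,"tz": 0,"twist": 0},{"tx": 0.18,"ty": 0.28,"tz": 0,"twist": 0},{"tx": 0.27,"ty": 0.42,"tz": 0,"twist": 0},{"tx": 0.36,"ty": 0.56,"tz": 0,"twist": 0},{"tx": 0.45,"ty": 0.7,"tz": 0,"twist": 0},{"tx": 0.53,"ty": 0.82,"tz": 0,"twist": 0},{"tx": 0.58,"ty": 0.9,"tz": 0,"twist": 0},{"tx": 0.58,"ty": 0.9,"tz": 0,"twist": 0}]}}

```text
t: 5.45
eef_pos: [0.6052, -0.1738, 0.1044]
ee_rot: [3.141, 0.001, -0.242]
force: [0.8, 0.8, -0.4]
width: 0.0449
gripper_force: 19.9
```

```bash
python3 - <<'E'
from h import *
s=get_state();print(s["width"],s["gripper_force"],np.round(s["q"],2))
look(dict(small_round_rest=.008,ring_clamp=.02,carved_block=.04,drum_box=.03,yellow_pot=.12))
plan(.616,-.210,.11)
E
```

```text
0.04486404718146594 19.890094604525075 [ 0.03  0.38 -0.25  0.   -0.94  1.3 ]
small_round_rest {'score': 0.78, 'c': (618, -206), 'wh': (75, 75), 'longdir': 98.7, 'rect': [248.0, 126.0, 332.0, 207.0]} [([291.0, 167.0], 0.59, [617.0, -207.0])]
ring_clamp None []
carved_block {'score': 0.95, 'c': (639, -54), 'wh': (83, 37), 'longdir': 80.7, 'rect': [79.0, 171.0, 164.0, 215.0]} [([120.0, 207.0], 0.58, [617.0, -33.0])]
drum_box None []
yellow_pot {'score': 0.71, 'c': (619, -172), 'wh': (45, 27), 'longdir': 76.6, 'rect': [214.0, 198.0, 295.0, 277.0]} [([252.0, 232.0], 0.58, [563.0, -156.0])]
plan tx 0.083 ty 0.149 tz -0.018 twist 0.000 pose [ 0.6046 -0.1689  0.1056] -13.6
```

>>> {"method": "arm_command", "body": {"commands": [{"tx": 0.06,"ty": 0.09,"tz": 0,"twist": 0},{"tx": 0.083,"ty": 0.132,"tz": 0.1,"twist": 0},{"tx": 0.083,"ty": 0.132,"tz": 0.2,"twist": 0},{"tx": 0.083,"ty": 0.132,"tz": 0.29,"twist": 0},{"tx": 0.083,"ty": 0.132,"tz": 0.34,"twist": 0},{"tx": 0.083,"ty": 0.132,"tz": 0.365,"twist": 0},{"tx": 0.083,"ty": 0.132,"tz": 0.38,"twist": 0},{"tx": 0.083,"ty": 0.132,"tz": 0.38,"twist": 0}]}}

```text
t: 6.67
eef_pos: [0.6172, -0.2063, 0.0103]
ee_rot: [3.141, 0.0, -0.237]
force: [-0.3, 0.5, -0.2]
width: 0.0446
gripper_force: 19.9
```

>>> {"method": "arm_command", "body": {"commands": [{"tx": 0,"ty": 0,"tz": 0,"twist": 0},{"tx": 0,"ty": 0,"tz": 0,"twist": 0},{"tx": 0,"ty": 0,"tz": 0,"twist": 0},{"tx": 0,"ty": 0,"tz": 0,"twist": 0},{"tx": 0,"ty": 0,"tz": -0.03,"twist": 0},{"tx": 0,"ty": 0,"tz": -0.15,"twist": 0},{"tx": 0,"ty": 0,"tz": -0.3,"twist": 0},{"tx": 0,"ty": 0,"tz": -0.44,"twist": 0}], "claw": 0.75}}

```text
t: 7.33
eef_pos: [0.6165, -0.2066, 0.1222]
ee_rot: [3.141, 0.001, -0.238]
force: [1.3, -0.1, 1.0]
width: 0.0661
gripper_force: 0.0
```

```bash
python3 - <<'E'
from h import *
look(dict(small_round_rest=.008,yellow_pot=.018))
plan(.472,-.215,.14,-72.2)
E
```

```text
small_round_rest {'score': 0.94, 'c': (622, -211), 'wh': (77, 76), 'longdir': 21.2, 'rect': [218.0, 145.0, 298.0, 223.0]} [([106.0, 217.0], 0.55, [623.0, -40.0])]
yellow_pot {'score': 0.66, 'c': (619, -206), 'wh': (46, 48), 'longdir': 166.4, 'rect': [229.0, 162.0, 277.0, 212.0]} [([253.0, 184.0], 0.9, [618.0, -205.0])]
plan tx -0.555 ty 0.170 tz -0.076 twist 0.325 pose [ 0.6167 -0.2064  0.121 ] -13.6
```

>>> {"method": "arm_command", "body": {"commands": [{"tx": -0.1,"ty": 0.03,"tz": -0.12,"twist": 0.04},{"tx": -0.2,"ty": 0.06,"tz": -0.12,"twist": 0.08},{"tx": -0.3,"ty": 0.09,"tz": -0.12,"twist": 0.12},{"tx": -0.4,"ty": 0.12,"tz": -0.12,"twist": 0.16},{"tx": -0.5,"ty": 0.15,"tz": -0.12,"twist": 0.2},{"tx": -0.555,"ty": 0.17,"tz": -0.12,"twist": 0.24},{"tx": -0.555,"ty": 0.17,"tz": -0.12,"twist": 0.28},{"tx": -0.555,"ty": 0.17,"tz": -0.12,"twist": 0.316}]}}

```text
t: 8.25
eef_pos: [0.4703, -0.2151, 0.1496]
ee_rot: [3.14, 0.001, -1.237]
force: [0.1, -0.0, 0.9]
width: 0.0656
gripper_force: 0.0
```

```bash
python3 - <<'E'
from h import *
look(dict(ring_clamp=.02,drum_box=.03),save="w2")
plan(.472,-.215,.14,-72.2)
print(np.round(get_state()["q"],2))
E
```

```text
ring_clamp {'score': 0.85, 'c': (477, -213), 'wh': (24, 121), 'longdir': 105.5, 'rect': [236.0, 122.0, 268.0, 239.0]} [([247.0, 178.0], 0.73, [478.0, -212.0])]
drum_box None [([200.0, 293.0], 0.6, [486.0, -52.0])]
plan tx 0.000 ty -0.001 tz 0.039 twist 0.011 pose [ 0.4718 -0.215   0.1497] -70.3
[-0.05  0.17 -0.44 -0.   -0.97  0.39]
```

View pics/w2.png

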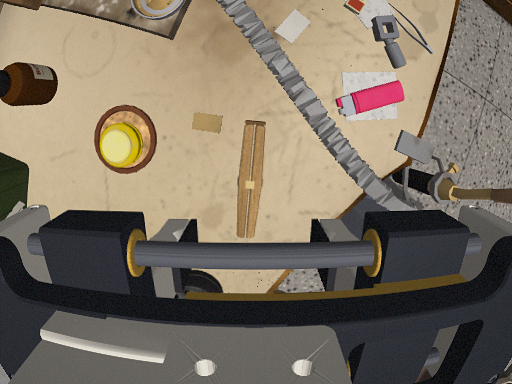

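The wrist view shows the clamp at (250,180), almost lined up, and the pot inside its rest at (121,145). The gooseneck runs well right of the fingers.

>>> {"method": "arm_command", "body": {"commands": [{"tx": 0,"ty": -0.025,"tz": 0.15,"twist": 0.023},{"tx": 0,"ty": -0.025,"tz": 0.28,"twist": 0.023},{"tx": 0,"ty": -0.025,"tz": 0.4,"twist": 0.023},{"tx": 0,"ty": -0.025,"tz": 0.49,"twist": 0.023},{"tx": 0,"ty": -0.025,"tz": 0.54,"twist": 0.023},{"tx": 0,"ty": -0.025,"tz": 0.57,"twist": 0.023},{"tx": 0,"ty": -0.025,"tz": 0.57,"twist": 0.023},{"tx": 0,"ty": -0.025,"tz": 0.57,"twist": 0.023}], "claw": 0.6}}

```text
t: 9.17
eef_pos: [0.4781, -0.2131, 0.0078]
ee_rot: [3.141, 0.0, -1.301]
force: [0.6, 0.6, 0.8]
width: 0.0526
gripper_force: 0.0
```

>>> {"method": "arm_command", "body": {"commands": [{"tx": 0,"ty": 0,"tz": 0,"twist": 0},{"tx": 0,"ty": 0,"tz": 0,"twist": 0},{"tx": 0,"ty": 0,"tz": 0,"twist": 0},{"tx": 0,"ty": 0,"tz": 0,"twist": 0},{"tx": 0,"ty": 0,"tz": 0,"twist": 0},{"tx": 0,"ty": 0,"tz": 0,"twist": 0},{"tx": 0,"ty": 0,"tz": 0,"twist": 0},{"tx": 0,"ty": 0,"tz": 0,"twist": 0}], "claw": 0.15, "grip_force": 25}}

```text
t: 9.83
eef_pos: [0.478, -0.2131, 0.0083]
ee_rot: [-3.141, -0.0, -1.303]
force: [-1.4, 1.6, 6.7]
width: 0.0233
gripper_force: 25.0
```

>>> {"method": "arm_command", "body": {"commands": [{"tx": 0,"ty": 0,"tz": -0.12,"twist": 0},{"tx": 0,"ty": 0,"tz": -0.26,"twist": 0.01},{"tx": -0.08,"ty": -0.03,"tz": -0.38,"twist": 0.02},{"tx": -0.2,"ty": -0.09,"tz": -0.45,"twist": 0.03},{"tx": -0.35,"ty": -0.15,"tz": -0.45,"twist": 0.04},{"tx": -0.5,"ty": -0.22,"tz": -0.45,"twist": 0.05},{"tx": -0.65,"ty": -0.29,"tz": -0.45,"twist": 0.058},{"tx": -0.8,"ty": -0.35,"tz": -0.45,"twist": 0.058}]}}

```text
t: 10.5
eef_pos: [0.5096, 0.005, 0.1207]
ee_rot: [-3.141, 0.0, -1.487]
force: [1.3, -0.2, -0.6]
width: 0.0231
gripper_force: 25.0
```

```bash
python3 - <<'E'
from h import *
look(dict(long_rest=.008,ring_clamp=.13))
look(dict(long_rest=.008),cam="top")
s=get_state();print(s["width"],s["gripper_force"])
plan(.526,.131,.12,-85)
E
```

```text
long_rest {'score': 0.68, 'c': (525, 115), 'wh': (5, 28), 'longdir': 93.4, 'rect': [227.0, 275.0, 255.0, 294.0]} [([228.0, 293.0], 0.54, [528.0, 132.0])]
ring_clamp {'score': 0.81, 'c': (513, -26), 'wh': (25, 61), 'longdir': 94.6, 'rect': [228.0, 131.0, 280.0, 294.0]} [([253.0, 230.0], 0.75, [506.0, 52.0])]
long_rest {'score': 0.65, 'c': (539, 195), 'wh': (14, 25), 'longdir': 90.9, 'rect': [212.0, 218.0, 228.0, 224.0]} [([238.0, 226.0], 0.47, [521.0, 131.0])]
0.023116000321415326 24.999815449118614
plan tx -0.509 ty -0.111 tz 0.001 twist -0.001 pose [0.509  0.0019 0.1202] -85.2
```

```bash
python3 - <<'E'
from h import *
import h
E=np.array([[-0.2341998,-0.93913676,-0.25134159,0.50982775],[-0.97218681,0.22575726,0.0623415,0.28906338],[-0.00180501,0.25895135,-0.96588868,0.28890079],[0,0,0,1]])
K=calibration("wrist")["camera_matrix"]
h.calibration=lambda c:dict(camera_matrix=K,extrinsics=E)
im=cv2.imread("pics/w1.png");hsv=cv2.cvtColor(im,cv2.COLOR_BGR2HSV)
P=np.array([onz("wrist",p,.008) for p in [(328,57),(447,33),(460,76),(345,108)]],dtype=np.float32)
print(P.round(4),P.mean(0),cv2.minAreaRect(P*1000))
h.calibration=calibration
plan(.528,.133,.12,-85)
E
```

```text
[[0.5464 0.2083]
 [0.5588 0.0612]
 [0.5093 0.0553]
 [0.4948 0.2029]] [0.5273127  0.13191909] ((527.848876953125, 131.81094360351562), (51.911014556884766, 148.65750122070312), 5.614982604980469)
plan tx -0.516 ty -0.120 tz 0.001 twist -0.001 pose [0.509  0.0019 0.1202] -85.2
```

>>> {"method": "arm_command", "body": {"commands": [{"tx": -0.15,"ty": -0.04,"tz": 0,"twist": 0},{"tx": -0.3,"ty": -0.08,"tz": 0,"twist": 0},{"tx": -0.44,"ty": -0.11,"tz": 0,"twist": 0},{"tx": -0.513,"ty": -0.118,"tz": 0.04,"twist": 0},{"tx": -0.513,"ty": -0.118,"tz": 0.14,"twist": 0},{"tx": -0.513,"ty": -0.118,"tz": 0.24,"twist": 0},{"tx": -0.513,"ty": -0.118,"tz": 0.32,"twist": 0},{"tx": -0.513,"ty": -0.118,"tz": 0.38,"twist": 0}]}}

```text
t: 11.57
eef_pos: [0.5271, 0.1317, 0.0234]
ee_rot: [3.14, -0.001, -1.487]
force: [0.5, -0.4, -0.9]
width: 0.0233
gripper_force: 25.0
```

>>> {"method": "arm_command", "body": {"commands": [{"tx": 0,"ty": 0,"tz": 0.025,"twist": 0},{"tx": 0,"ty": 0,"tz": 0.04,"twist": 0},{"tx": 0,"ty": 0,"tz": 0.05,"twist": 0},{"tx": 0,"ty": 0,"tz": 0.05,"twist": 0},{"tx": 0,"ty": 0,"tz": 0.05,"twist": 0},{"tx": 0,"ty": 0,"tz": 0.05,"twist": 0},{"tx": 0,"ty": 0,"tz": 0.05,"twist": 0},{"tx": 0,"ty": 0,"tz": 0.05,"twist": 0}]}}

```text
t: 12.23
eef_pos: [0.5281, 0.1335, 0.0134]
ee_rot: [-3.141, 0.001, -1.485]
force: [-0.2, -0.8, -0.7]
width: 0.023
gripper_force: 25.0
```

>>> {"method": "arm_command", "body": {"commands": [{"tx": 0,"ty": 0,"tz": 0,"twist": 0},{"tx": 0,"ty": 0,"tz": 0,"twist": 0},{"tx": 0,"ty": 0,"tz": 0,"twist": 0},{"tx": 0,"ty": 0,"tz": 0,"twist": 0},{"tx": 0,"ty": 0,"tz": -0.03,"twist": 0},{"tx": 0,"ty": 0,"tz": -0.15,"twist": 0},{"tx": 0,"ty": 0,"tz": -0.3,"twist": 0},{"tx": 0,"ty": 0,"tz": -0.44,"twist": 0}], "claw": 0.6}}

```text
t: 12.9
eef_pos: [0.5273, 0.1329, 0.1244]
ee_rot: [3.14, -0.001, -1.485]
force: [0.8, 0.8, 0.3]
width: 0.0523
gripper_force: 0.0
```

```bash
python3 - <<'E'
from h import *
look(dict(long_rest=.008,ring_clamp=.024,drum_box=.037),save="w3")
plan(.490,-.055,.14)
E
```

```text
long_rest {'score': 0.67, 'c': (532, 128), 'wh': (57, 140), 'longdir': 95.4, 'rect': [225.0, 104.0, 287.0, 243.0]} [([254.0, 178.0], 0.88, [531.0, 130.0])]
ring_clamp {'score': 0.71, 'c': (530, 130), 'wh': (25, 112), 'longdir': 94.1, 'rect': [236.0, 124.0, 269.0, 241.0]} [([251.0, 187.0], 0.75, [531.0, 138.0])]
drum_box {'score': 0.67, 'c': (529, 126), 'wh': (22, 105), 'longdir': 95.4, 'rect': [237.0, 125.0, 269.0, 242.0]} []
plan tx 0.736 ty 0.212 tz -0.072 twist 0.000 pose [0.5271 0.1329 0.1221] -85.1
```

View pics/w3.png

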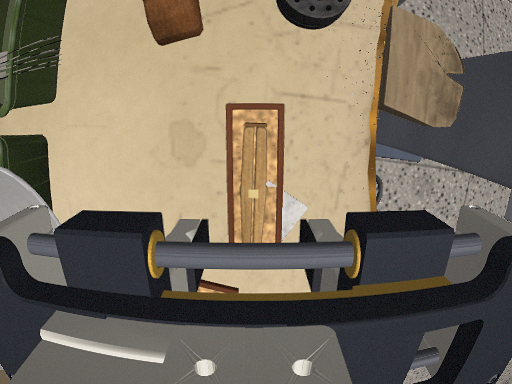

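The clamp lies in the long rest at (253,180). Next is the drill box.

>>> {"method": "arm_command", "body": {"commands": [{"tx": 0.12,"ty": 0.03,"tz": -0.1,"twist": 0},{"tx": 0.26,"ty": 0.07,"tz": -0.1,"twist": 0},{"tx": 0.4,"ty": 0.11,"tz": -0.1,"twist": 0},{"tx": 0.54,"ty": 0.15,"tz": -0.1,"twist": 0},{"tx": 0.66,"ty": 0.19,"tz": -0.1,"twist": 0},{"tx": 0.736,"ty": 0.212,"tz": -0.1,"twist": 0},{"tx": 0.736,"ty": 0.212,"tz": -0.1,"twist": 0},{"tx": 0.736,"ty": 0.212,"tz": -0.1,"twist": 0}]}}

```text
t: 13.92
eef_pos: [0.4899, -0.0557, 0.1469]
ee_rot: [3.14, -0.0, -1.487]
force: [0.6, 0.2, -0.1]
width: 0.0527
gripper_force: 0.0
```

```bash
python3 - <<'E'
from h import *
look(dict(drum_box=.037,carved_block=.05),save="w4")
plan(.490,-.055,.043)
E
```

```text
drum_box {'score': 0.67, 'c': (492, -55), 'wh': (64, 69), 'longdir': 94.9, 'rect': [220.0, 149.0, 289.0, 219.0]} [([252.0, 181.0], 0.77, [493.0, -50.0])]
carved_block {'score': 0.76, 'c': (617, -50), 'wh': (66, 65), 'longdir': 14.6, 'rect': [89.0, 144.0, 161.0, 207.0]} [([138.0, 182.0], 0.96, [620.0, -37.0])]
plan tx 0.005 ty 0.004 tz 0.418 twist 0.000 pose [ 0.4909 -0.0538  0.1475] -85.0
```

View pics/w4.png

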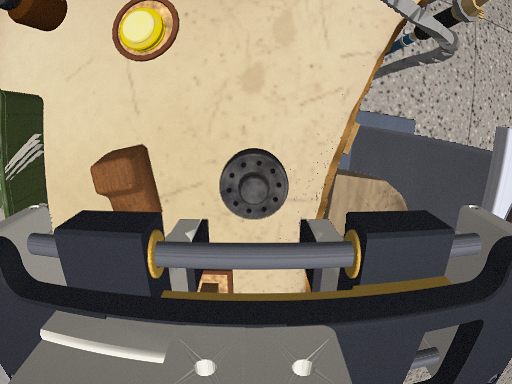

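The wrist view shows the drill box knob at (252,186), between the fingers, and the block at (126,178).

>>> {"method": "arm_command", "body": {"commands": [{"tx": 0,"ty": -0.005,"tz": 0.14,"twist": 0},{"tx": 0,"ty": -0.005,"tz": 0.26,"twist": 0},{"tx": 0,"ty": -0.005,"tz": 0.35,"twist": 0},{"tx": 0,"ty": -0.005,"tz": 0.4,"twist": 0},{"tx": 0,"ty": -0.005,"tz": 0.43,"twist": 0},{"tx": 0,"ty": -0.005,"tz": 0.43,"twist": 0},{"tx": 0,"ty": -0.005,"tz": 0.43,"twist": 0},{"tx": 0,"ty": -0.005,"tz": 0.43,"twist": 0}]}}

```text
t: 14.83
eef_pos: [0.4929, -0.054, 0.0413]
ee_rot: [-3.14, 0.0, -1.484]
force: [0.5, -0.6, 0.4]
width: 0.0526
gripper_force: 0.0
```

>>> {"method": "arm_command", "body": {"commands": [{"tx": 0,"ty": 0,"tz": 0,"twist": 0},{"tx": 0,"ty": 0,"tz": 0,"twist": 0},{"tx": 0,"ty": 0,"tz": 0,"twist": 0},{"tx": 0,"ty": 0,"tz": 0,"twist": 0},{"tx": 0,"ty": 0,"tz": 0,"twist": 0},{"tx": 0,"ty": 0,"tz": 0,"twist": 0},{"tx": 0,"ty": 0,"tz": 0,"twist": 0},{"tx": 0,"ty": 0,"tz": 0,"twist": 0}], "claw": 0.2, "grip_force": 35}}

```text
t: 15.5
eef_pos: [0.4915, -0.0546, 0.0405]
ee_rot: [3.141, -0.0, -1.485]
force: [-3.3, -0.4, 6.3]
width: 0.026
gripper_force: 34.9
```

>>> {"method": "arm_command", "body": {"commands": [{"tx": 0,"ty": 0,"tz": -0.1,"twist": 0},{"tx": 0,"ty": 0,"tz": -0.22,"twist": 0},{"tx": -0.04,"ty": 0,"tz": -0.32,"twist": 0},{"tx": -0.13,"ty": -0.01,"tz": -0.38,"twist": 0},{"tx": -0.25,"ty": -0.01,"tz": -0.4,"twist": 0},{"tx": -0.38,"ty": -0.02,"tz": -0.4,"twist": 0},{"tx": -0.51,"ty": -0.02,"tz": -0.4,"twist": 0},{"tx": -0.64,"ty": -0.03,"tz": -0.4,"twist": 0}]}}

```text
t: 16.17
eef_pos: [0.485, 0.1069, 0.1403]
ee_rot: [-3.142, 0.001, -1.486]
force: [0.1, -0.5, -2.6]
width: 0.0257
gripper_force: 34.3
```

>>> {"method": "arm_command", "body": {"commands": [{"tx": -0.13,"ty": -0.01,"tz": 0,"twist": 0},{"tx": -0.26,"ty": -0.01,"tz": 0,"twist": 0},{"tx": -0.39,"ty": -0.02,"tz": 0,"twist": 0},{"tx": -0.52,"ty": -0.02,"tz": 0,"twist": 0},{"tx": -0.65,"ty": -0.03,"tz": 0,"twist": 0},{"tx": -0.77,"ty": -0.03,"tz": 0,"twist": 0},{"tx": -0.88,"ty": -0.04,"tz": 0,"twist": 0},{"tx": -0.97,"ty": -0.04,"tz": 0,"twist": 0}]}}

```text
t: 16.83
eef_pos: [0.4746, 0.3502, 0.1396]
ee_rot: [3.141, -0.0, -1.484]
force: [1.3, 0.2, -2.7]
width: 0.0259
gripper_force: 34.3
```

>>> {"method": "arm_command", "body": {"commands": [{"tx": -0.08,"ty": 0,"tz": 0,"twist": 0},{"tx": -0.15,"ty": -0.01,"tz": 0,"twist": 0},{"tx": -0.21,"ty": -0.01,"tz": 0,"twist": 0},{"tx": -0.26,"ty": -0.01,"tz": 0,"twist": 0},{"tx": -0.29,"ty": -0.01,"tz": 0,"twist": 0},{"tx": -0.298,"ty": -0.01,"tz": 0,"twist": 0},{"tx": -0.298,"ty": -0.01,"tz": 0,"twist": 0},{"tx": -0.298,"ty": -0.01,"tz": 0,"twist": 0}]}}

```text
t: 17.5
eef_pos: [0.4709, 0.4218, 0.1402]
ee_rot: [3.141, -0.0, -1.485]
force: [-0.1, 0.4, -2.9]
width: 0.0259
gripper_force: 34.3
```

```bash
python3 - <<'E'
from h import *
look(dict(wide_round_rest=.008,drum_box=.14,oblong_rest=.008),save="w5")
s=get_state();print(s["width"],s["gripper_force"],s["ee_rot"])
plan(.471,.423,.045)
E
```

```text
wide_round_rest {'score': 0.84, 'c': (470, 403), 'wh': (94, 56), 'longdir': 0.8, 'rect': [213.0, 134.0, 304.0, 194.0]} []
drum_box {'score': 0.88, 'c': (474, 407), 'wh': (51, 49), 'longdir': 47.5, 'rect': [202.0, 166.0, 308.0, 277.0]} [([252.0, 211.0], 0.96, [471.0, 457.0])]
oblong_rest {'score': 0.64, 'c': (580, 304), 'wh': (111, 78), 'longdir': 80.5, 'rect': [114.0, 6.0, 203.0, 117.0]} [([160.0, 58.0], 0.78, [578.0, 303.0])]
0.025866237830911975 34.30384072325978 [-3.14149180e+00  1.91376780e-04 -1.48543292e+00]
plan tx -0.003 ty 0.000 tz 0.382 twist 0.000 pose [0.4711 0.4222 0.1405] -85.1
```

View pics/w5.png

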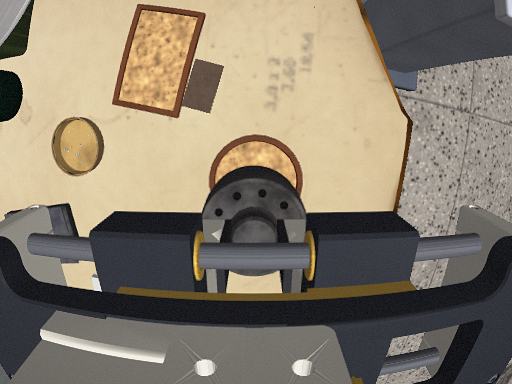

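The drill box is held level at (253,220), over the wide round rest centred near (255,180). I'll lower it.

>>> {"method": "arm_command", "body": {"commands": [{"tx": 0,"ty": 0,"tz": 0.08,"twist": 0},{"tx": 0,"ty": 0,"tz": 0.17,"twist": 0},{"tx": 0,"ty": 0,"tz": 0.25,"twist": 0},{"tx": 0,"ty": 0,"tz": 0.31,"twist": 0},{"tx": 0,"ty": 0,"tz": 0.345,"twist": 0},{"tx": 0,"ty": 0,"tz": 0.365,"twist": 0},{"tx": 0,"ty": 0,"tz": 0.38,"twist": 0},{"tx": 0,"ty": 0,"tz": 0.38,"twist": 0}]}}

```text
t: 18.52
eef_pos: [0.4713, 0.4227, 0.0455]
ee_rot: [-3.141, 0.0, -1.485]
force: [0.2, 0.5, -2.2]
width: 0.0259
gripper_force: 34.3
```

>>> {"method": "arm_command", "body": {"commands": [{"tx": 0,"ty": 0,"tz": 0,"twist": 0},{"tx": 0,"ty": 0,"tz": 0,"twist": 0},{"tx": 0,"ty": 0,"tz": 0,"twist": 0},{"tx": 0,"ty": 0,"tz": 0,"twist": 0},{"tx": 0,"ty": 0,"tz": 0,"twist": 0},{"tx": 0,"ty": 0,"tz": -0.12,"twist": 0},{"tx": 0,"ty": 0,"tz": -0.25,"twist": 0},{"tx": 0,"ty": 0,"tz": -0.4,"twist": 0}], "claw": 0.7}}

```text
t: 19.18
eef_pos: [0.4704, 0.4216, 0.1452]
ee_rot: [3.14, -0.002, -1.485]
force: [0.5, 1.4, -0.3]
width: 0.061
gripper_force: 0.0
```

```bash
python3 - <<'E'
from h import *
look(dict(wide_round_rest=.008,drum_box=.037))
plan(.6,-.04,.16,-75)
E
```

```text
wide_round_rest {'score': 0.68, 'c': (472, 427), 'wh': (96, 98), 'longdir': 164.6, 'rect': [209.0, 134.0, 304.0, 226.0]} []
drum_box {'score': 0.85, 'c': (473, 423), 'wh': (65, 71), 'longdir': 96.6, 'rect': [219.0, 150.0, 291.0, 226.0]} [([250.0, 181.0], 0.85, [476.0, 427.0])]
plan tx 1.887 ty -0.357 tz -0.058 twist -0.056 pose [0.4708 0.4224 0.1455] -85.1
```

>>> {"method": "arm_command", "body": {"commands": [{"tx": 0.12,"ty": 0,"tz": -0.08,"twist": 0},{"tx": 0.25,"ty": 0,"tz": -0.12,"twist": 0},{"tx": 0.38,"ty": 0,"tz": -0.12,"twist": 0},{"tx": 0.51,"ty": 0,"tz": -0.12,"twist": 0},{"tx": 0.64,"ty": 0,"tz": -0.12,"twist": 0},{"tx": 0.77,"ty": 0,"tz": -0.12,"twist": 0},{"tx": 0.89,"ty": 0,"tz": -0.12,"twist": 0},{"tx": 1.0,"ty": 0,"tz": -0.12,"twist": 0}]}}

```text
t: 20.1
eef_pos: [0.4915, 0.1712, 0.174]
ee_rot: [3.139, -0.001, -1.485]
force: [0.5, 0.1, -0.5]
width: 0.0614
gripper_force: 0.0
```

>>> {"method": "arm_command", "body": {"commands": [{"tx": 0.13,"ty": 0,"tz": 0,"twist": 0},{"tx": 0.26,"ty": 0,"tz": 0,"twist": 0},{"tx": 0.4,"ty": -0.02,"tz": 0,"twist": 0},{"tx": 0.53,"ty": -0.1,"tz": 0,"twist": -0.02},{"tx": 0.66,"ty": -0.2,"tz": 0,"twist": -0.04},{"tx": 0.77,"ty": -0.28,"tz": 0,"twist": -0.056},{"tx": 0.86,"ty": -0.34,"tz": 0,"twist": -0.056},{"tx": 0.88,"ty": -0.36,"tz": 0,"twist": -0.056}]}}

```text
t: 20.77
eef_pos: [0.6019, -0.0413, 0.1731]
ee_rot: [3.138, -0.0, -1.312]
force: [1.7, 0.5, 0.4]
width: 0.0612
gripper_force: 0.0
```

```bash
python3 - <<'E'
from h import *
look(dict(carved_block=.05),save="w6")
plan(.618,-.04,.018,-75)
print(np.round(calibration("wrist")["extrinsics"],5).tolist(),calibration("wrist")["camera_matrix"])
E
```

```text
carved_block {'score': 0.85, 'c': (621, -45), 'wh': (46, 75), 'longdir': 105.1, 'rect': [208.0, 133.0, 261.0, 205.0]} [([238.0, 168.0], 0.82, [619.0, -39.0])]
plan tx 0.024 ty -0.067 tz 0.622 twist -0.001 pose [ 0.6002 -0.0386  0.1735] -75.1
[[-0.96642, -0.24727, -0.06998, 0.61965], [-0.25696, 0.93343, 0.25037, -0.10557], [0.00341, 0.25995, -0.96562, 0.33264], [0.0, 0.0, 0.0, 1.0]] [[297.31863964   0.         253.72749527]
 [  0.         297.31863964 189.148098  ]
 [  0.           0.           1.        ]]
```

View pics/w6.png

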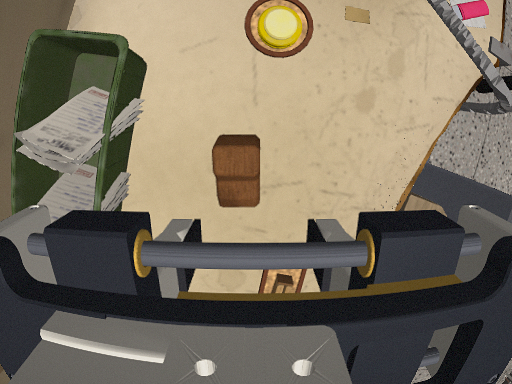

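The wrist view shows the block at (237,170) and a green bin to its left, with its rim from (145,65) to (125,200). I'll check the room between the bin and the gripper body.

```bash
python3 - <<'E'
from h import *
def tri(c1,a,c2,b):
    o,d=ray(c1,a);p,e=ray(c2,b)
    s=np.linalg.lstsq(np.c_[d,-e],p-o,rcond=None)[0];A=o+d*s[0];B=p+e*s[1]
    return np.round((A+B)/2,3),round(np.linalg.norm(A-B),3)
print(tri("top",(342,146),"side",(316,251)),tri("top",(265,146),"side",(330,196)))
print(tri("wrist",(128,36),"side",(316,251)),tri("wrist",(128,36),"top",(342,146)))
for z in (0,.05,.1): print(z,onz("wrist",(145,65),z),onz("wrist",(127,180),z),onz("top",(305,147),z))
im=cv2.resize(cv2.imread("pics/side0.png")[120:290,220:370],None,fx=4,fy=3.5,interpolation=cv2.INTER_CUBIC);cv2.imwrite("pics/c1.png",im)
E
```

```text
(array([ 0.749, -0.154,  0.04 ]), np.float64(0.008)) (array([0.771, 0.063, 0.058]), np.float64(0.068))
(array([ 0.757, -0.155,  0.047]), np.float64(0.01)) (array([ 0.725, -0.138,  0.119]), np.float64(0.007))
0 [ 0.75419203 -0.1300492 ] [0.74821087 0.0091431 ] [ 0.75062457 -0.05714965]
0.05 [ 0.73396816 -0.12637031] [ 0.72888604 -0.00810034] [ 0.73737667 -0.04968147]
0.1 [ 0.71374428 -0.12269142] [ 0.70956121 -0.02534377] [ 0.72412877 -0.04221328]
```

View pics/c1.png

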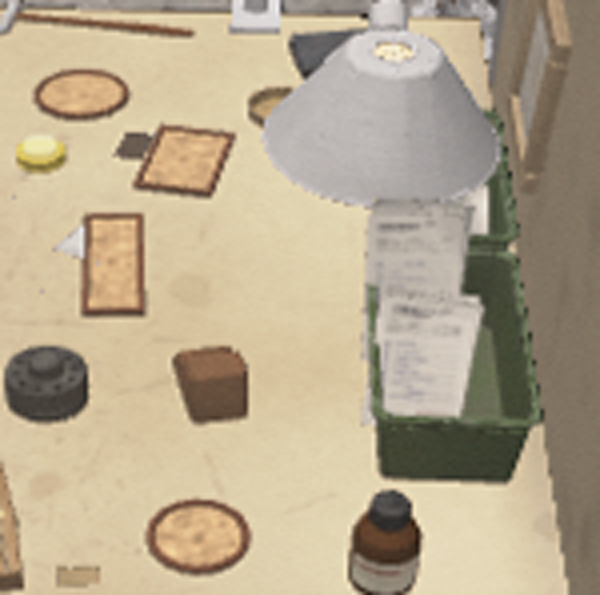

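```bash
cat > lamp.py <<'E'
from h import *
from scipy.optimize import least_squares
def proj(cam,P):
    c=calibration(cam);K=np.array(c["camera_matrix"]);E=np.array(c["extrinsics"])
    q=(P-E[:3,3])@E[:3,:3];q=q/q[:,2:];return q@K.T
a=np.linspace(0,2*np.pi,720)
def f(v):
    P=np.c_[v[0]+v[3]*np.cos(a),v[1]+v[3]*np.sin(a),0*a+v[2]]
    s=proj("side",P);t=proj("top",P)
    return [s[:,0].min()-286,s[:,0].max()-344.5,s[:,1].max()-177,t[:,0].min()-168.5,t[:,0].max()-248,t[:,1].max()-171]
r=least_squares(f,[.745,.205,.12,.095]);print(r.x.round(4),np.round(r.fun,1))
C=r.x[:2];R=r.x[3]
for x,y,ax in [(.58,.305,-10),(.577,.309,-4),(.575,.312,0),(.573,.314,-3)]:
    u=np.array([np.cos(np.radians(ax)),np.sin(np.radians(ax))]);n=np.array([-u[1],u[0]])
    d=C-[x,y];p=np.clip([d@u,d@n],[-.0965,-.039],[.0965,.039])
    print(x,y,ax,"gap mm",round(1000*(np.hypot(*(np.array([d@u,d@n])-p))-R),1))
E
python3 lamp.py
```

```text
[0.7559 0.2091 0.111  0.1017] [-0.5  0.2  0.1  0.1 -0.2 -0.2]
0.58 0.305 -10 gap mm -5.1
0.577 0.309 -4 gap mm -0.6
0.575 0.312 0 gap mm 4.2
0.573 0.314 -3 gap mm 5.8
```

>>> {"method": "arm_command", "body": {"commands": [{"tx": 0.0,"ty": -0.08,"tz": 0.1,"twist": 0},{"tx": 0.0,"ty": -0.08,"tz": 0.2,"twist": 0},{"tx": 0.0,"ty": -0.08,"tz": 0.3,"twist": 0},{"tx": 0.0,"ty": -0.08,"tz": 0.38,"twist": 0},{"tx": 0.0,"ty": -0.08,"tz": 0.44,"twist": 0},{"tx": 0.0,"ty": -0.08,"tz": 0.48,"twist": 0},{"tx": 0.0,"ty": -0.08,"tz": 0.5,"twist": 0},{"tx": 0.0,"ty": -0.08,"tz": 0.5,"twist": 0}], "claw": 0.85}}

```text
t: 21.58
eef_pos: [0.6194, -0.0323, 0.0494]
ee_rot: [3.14, 0.0, -1.308]
force: [1.0, 0.4, 0.1]
width: 0.0745
gripper_force: 0.0
```

>>> {"method": "arm_command", "body": {"commands": [{"tx": -0.02,"ty": 0,"tz": 0.03,"twist": 0},{"tx": -0.025,"ty": 0,"tz": 0.06,"twist": 0},{"tx": -0.025,"ty": 0,"tz": 0.09,"twist": 0},{"tx": -0.025,"ty": 0,"tz": 0.11,"twist": 0},{"tx": -0.025,"ty": 0,"tz": 0.13,"twist": 0},{"tx": -0.025,"ty": 0,"tz": 0.14,"twist": 0},{"tx": -0.025,"ty": 0,"tz": 0.14,"twist": 0},{"tx": -0.025,"ty": 0,"tz": 0.14,"twist": 0}]}}

```text
t: 22.25
eef_pos: [0.6187, -0.027, 0.0152]
ee_rot: [3.141, -0.0, -1.309]
force: [-0.3, -0.5, 0.6]
width: 0.0746
gripper_force: 0.0
```

>>> {"method": "arm_command", "body": {"commands": [{"tx": 0,"ty": 0,"tz": 0,"twist": 0},{"tx": 0,"ty": 0,"tz": 0,"twist": 0},{"tx": 0,"ty": 0,"tz": 0,"twist": 0},{"tx": 0,"ty": 0,"tz": 0,"twist": 0},{"tx": 0,"ty": 0,"tz": 0,"twist": 0},{"tx": 0,"ty": 0,"tz": 0,"twist": 0},{"tx": 0,"ty": 0,"tz": 0,"twist": 0},{"tx": 0,"ty": 0,"tz": 0,"twist": 0}], "claw": 0.4, "grip_force": 40}}

```text
t: 22.92
eef_pos: [0.6184, -0.0269, 0.0154]
ee_rot: [3.141, -0.0, -1.309]
force: [-1.7, 0.1, 3.4]
width: 0.0458
gripper_force: 40.0
```

>>> {"method": "arm_command", "body": {"commands": [{"tx": 0,"ty": 0,"tz": -0.05,"twist": 0},{"tx": 0,"ty": 0,"tz": -0.1,"twist": 0},{"tx": 0,"ty": 0,"tz": -0.2,"twist": 0},{"tx": 0,"ty": 0,"tz": -0.3,"twist": 0},{"tx": 0,"ty": 0,"tz": -0.4,"twist": 0},{"tx": 0,"ty": 0,"tz": -0.5,"twist": 0},{"tx": 0,"ty": 0,"tz": -0.5,"twist": 0},{"tx": 0,"ty": 0,"tz": -0.5,"twist": 0}]}}

```text
t: 23.58
eef_pos: [0.6197, -0.0265, 0.1418]
ee_rot: [-3.138, 0.0, -1.309]
force: [0.9, -0.5, -2.5]
width: 0.0457
gripper_force: 39.9
```

```bash
python3 - <<'E'
from h import *
look(dict(carved_block=.165),save="w7")
E
cat >> lamp.py <<'E'
print()
for x,y,ax,o in [(.58,.305,-10,.015),(.577,.307,-6,.015),(.576,.308,-4,.015),(.575,.309,-3,.015)]:
    u=np.array([np.cos(np.radians(ax)),np.sin(np.radians(ax))]);n=np.array([-u[1],u[0]])
    g=np.array([x,y])+o*n
    d=C-g;p=np.clip([d@u,d@n],[-.0965,-.039],[.0965,.039])
    print(g.round(4),ax,"gap mm",round(1000*(np.hypot(*(np.array([d@u,d@n])-p))-R),1))
E
python3 lamp.py|tail -4
```

```text
carved_block {'score': 0.97, 'c': (627, -58), 'wh': (50, 52), 'longdir': 104.8, 'rect': [201.0, 138.0, 312.0, 270.0]} [([256.0, 204.0], 0.71, [609.0, -1.0])]
[0.5826 0.3198] -10 gap mm -0.2
[0.5786 0.3219] -6 gap mm 5.0
[0.577 0.323] -4 gap mm 7.5
[0.5758 0.324 ] -3 gap mm 9.6
```

View pics/w7.png

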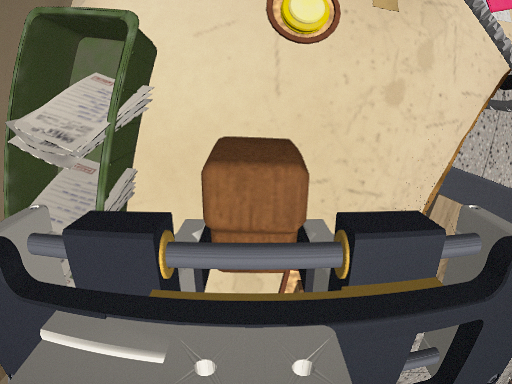

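The block is held at (255,200), level and clear of the bin. I'll carry it round the front of the lamp.

>>> {"method": "arm_command", "body": {"commands": [{"tx": -0.02,"ty": 0.1,"tz": 0,"twist": 0},{"tx": -0.07,"ty": 0.2,"tz": 0,"twist": 0},{"tx": -0.14,"ty": 0.3,"tz": 0,"twist": 0},{"tx": -0.24,"ty": 0.36,"tz": 0,"twist": 0},{"tx": -0.35,"ty": 0.37,"tz": 0,"twist": 0},{"tx": -0.46,"ty": 0.37,"tz": 0,"twist": 0},{"tx": -0.56,"ty": 0.37,"tz": 0,"twist": 0},{"tx": -0.62,"ty": 0.37,"tz": 0,"twist": 0}]}}

```text
t: 24.4
eef_pos: [0.488, 0.1005, 0.1394]
ee_rot: [3.14, -0.0, -1.308]
force: [-0.3, 0.8, -1.7]
width: 0.0458
gripper_force: 39.9
```

>>> {"method": "arm_command", "body": {"commands": [{"tx": -0.12,"ty": -0.02,"tz": 0,"twist": 0.02},{"tx": -0.24,"ty": -0.05,"tz": 0,"twist": 0.04},{"tx": -0.36,"ty": -0.08,"tz": 0,"twist": 0.06},{"tx": -0.48,"ty": -0.1,"tz": 0,"twist": 0.08},{"tx": -0.6,"ty": -0.13,"tz": 0,"twist": 0.1},{"tx": -0.72,"ty": -0.16,"tz": 0,"twist": 0.117},{"tx": -0.82,"ty": -0.18,"tz": 0,"twist": 0.117},{"tx": -0.865,"ty": -0.19,"tz": 0,"twist": 0.117}]}}

```text
t: 25.07
eef_pos: [0.4786, 0.3227, 0.1388]
ee_rot: [3.141, -0.001, -1.675]
force: [0.2, 0.1, -1.0]
width: 0.0456
gripper_force: 39.9
```

```bash
python3 - <<'E'
from h import *
s=get_state();print(s["width"],s["gripper_force"],s["ee_rot"],np.round(s["q"],2))
plan(.579,.321,.14,-96)
plan(.579,.321,.0195,-96)
E
```

```text
0.04559369911959523 39.927063658833504 [ 3.14079047e+00 -1.29912262e-03 -1.67505107e+00] [ 0.93  0.27 -0.33 -0.   -0.97 -1.04]
plan tx -0.035 ty -0.400 tz -0.005 twist 0.000 pose [0.4786 0.3227 0.1388] -96.0
plan tx -0.035 ty -0.400 tz 0.477 twist 0.000 pose [0.4786 0.3227 0.1388] -96.0
```

>>> {"method": "arm_command", "body": {"commands": [{"tx": -0.035,"ty": -0.08,"tz": 0,"twist": 0},{"tx": -0.035,"ty": -0.16,"tz": 0,"twist": 0},{"tx": -0.035,"ty": -0.24,"tz": 0,"twist": 0},{"tx": -0.035,"ty": -0.31,"tz": 0,"twist": 0},{"tx": -0.035,"ty": -0.36,"tz": 0,"twist": 0},{"tx": -0.035,"ty": -0.39,"tz": 0,"twist": 0},{"tx": -0.035,"ty": -0.4,"tz": 0,"twist": 0},{"tx": -0.035,"ty": -0.4,"tz": 0,"twist": 0}]}}

```text
t: 25.73
eef_pos: [0.5794, 0.3178, 0.1396]
ee_rot: [3.141, -0.001, -1.677]
force: [-0.4, 0.5, -1.8]
width: 0.0458
gripper_force: 39.9
```

```bash
python3 - <<'E'
from h import *
look(dict(oblong_rest=.008),save="w8")
q=spot_point("carved_block","wrist");print([(onz("wrist",p["uv"],.126),p["score"]) for p in q[:1]])
plan(.579,.321,.0195,-96)
im=grab_frame("side");cv2.imwrite("pics/s2.png",cv2.resize(im[100:250,220:370,::-1],None,fx=4,fy=4,interpolation=cv2.INTER_CUBIC))
E
```

```text
oblong_rest {'score': 0.8, 'c': (574, 263), 'wh': (32, 76), 'longdir': 173.0, 'rect': [219.0, 110.0, 293.0, 141.0]} []
[(array([0.5786512 , 0.30461941]), 0.57)]
plan tx -0.010 ty 0.000 tz 0.484 twist -0.000 pose [0.5788 0.3184 0.1405] -96.0
```

View pics/s2.png

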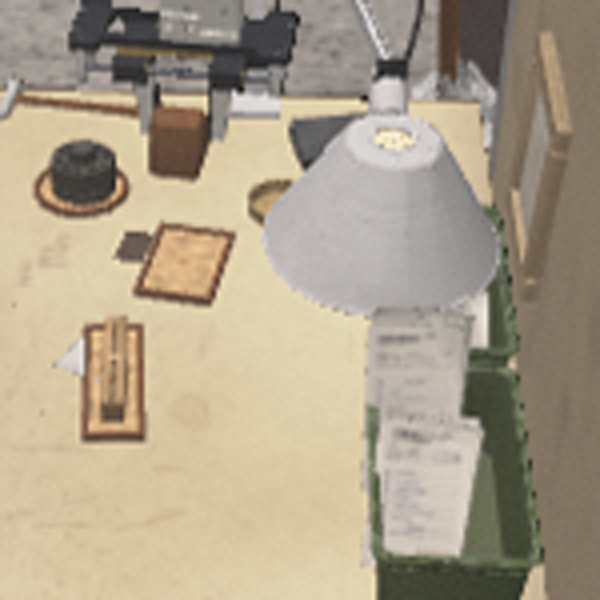

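View pics/w8.png

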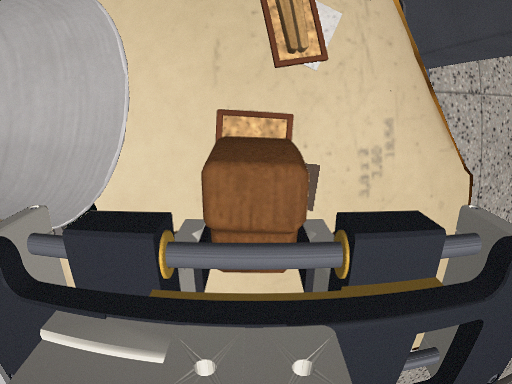

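The shade at (60,110) in the wrist view is beside the gripper corner, and the block is over its rest at (255,125). I'll lower it in stages and watch the force.

>>> {"method": "arm_command", "body": {"commands": [{"tx": -0.01,"ty": 0,"tz": 0.03,"twist": 0},{"tx": -0.01,"ty": 0,"tz": 0.06,"twist": 0},{"tx": -0.01,"ty": 0,"tz": 0.09,"twist": 0},{"tx": -0.01,"ty": 0,"tz": 0.12,"twist": 0},{"tx": -0.01,"ty": 0,"tz": 0.15,"twist": 0},{"tx": -0.01,"ty": 0,"tz": 0.18,"twist": 0},{"tx": -0.01,"ty": 0,"tz": 0.2,"twist": 0},{"tx": -0.01,"ty": 0,"tz": 0.2,"twist": 0}]}}

```text
t: 26.65
eef_pos: [0.5791, 0.3201, 0.0885]
ee_rot: [3.14, -0.002, -1.677]
force: [0.5, 0.1, -1.5]
width: 0.0461
gripper_force: 39.9
```

>>> {"method": "arm_command", "body": {"commands": [{"tx": 0,"ty": 0,"tz": 0.02,"twist": 0},{"tx": 0,"ty": 0,"tz": 0.04,"twist": 0},{"tx": 0,"ty": 0,"tz": 0.06,"twist": 0},{"tx": 0,"ty": 0,"tz": 0.08,"twist": 0},{"tx": 0,"ty": 0,"tz": 0.1,"twist": 0},{"tx": 0,"ty": 0,"tz": 0.12,"twist": 0},{"tx": 0,"ty": 0,"tz": 0.14,"twist": 0},{"tx": 0,"ty": 0,"tz": 0.15,"twist": 0}]}}

```text
t: 27.32
eef_pos: [0.5794, 0.3205, 0.0518]
ee_rot: [3.141, -0.001, -1.677]
force: [-1.1, -0.6, -2.1]
width: 0.0458
gripper_force: 39.9
```

```bash
python3 - <<'E'
from h import *
im=grab_frame("side");cv2.imwrite("pics/s3.png",cv2.resize(im[100:220,240:360,::-1],None,fx=5,fy=5,interpolation=cv2.INTER_CUBIC))
print(get_state()["force"],get_state()["moment"]);plan(.579,.321,.0198,-96)
E
```

```text
[-0.12473108 -0.68559299 -2.55520355] [ 0.04758366 -0.00047754 -0.02605865]
plan tx -0.002 ty 0.002 tz 0.127 twist -0.000 pose [0.5793 0.3204 0.0516] -96.1
```

View pics/s3.png

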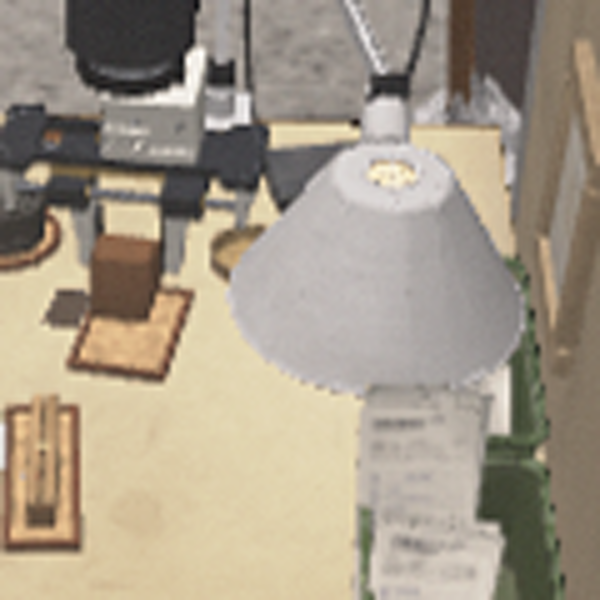

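The side view shows clear space between the gripper and the shade, with the block just above its rest at (130,310). I'll lower the rest of the way.

>>> {"method": "arm_command", "body": {"commands": [{"tx": 0,"ty": 0,"tz": 0.03,"twist": 0},{"tx": 0,"ty": 0,"tz": 0.06,"twist": 0},{"tx": 0,"ty": 0,"tz": 0.08,"twist": 0},{"tx": 0,"ty": 0,"tz": 0.1,"twist": 0},{"tx": 0,"ty": 0,"tz": 0.115,"twist": 0},{"tx": 0,"ty": 0,"tz": 0.125,"twist": 0},{"tx": 0,"ty": 0,"tz": 0.127,"twist": 0},{"tx": 0,"ty": 0,"tz": 0.127,"twist": 0}]}}

```text
t: 28.03
eef_pos: [0.5798, 0.3207, 0.0209]
ee_rot: [3.142, -0.0, -1.677]
force: [1.0, 1.1, -0.9]
width: 0.0459
gripper_force: 39.9
```

>>> {"method": "arm_command", "body": {"commands": [{"tx": 0,"ty": 0,"tz": 0.003,"twist": 0},{"tx": 0,"ty": 0,"tz": 0.004,"twist": 0},{"tx": 0,"ty": 0,"tz": 0.004,"twist": 0},{"tx": 0,"ty": 0,"tz": 0.004,"twist": 0},{"tx": 0,"ty": 0,"tz": 0.004,"twist": 0},{"tx": 0,"ty": 0,"tz": 0.004,"twist": 0},{"tx": 0,"ty": 0,"tz": 0.004,"twist": 0},{"tx": 0,"ty": 0,"tz": 0.004,"twist": 0}], "claw": 0.7}}

```text
t: 28.7
eef_pos: [0.5798, 0.3208, 0.0201]
ee_rot: [-3.142, 0.0, -1.677]
force: [-1.1, 0.2, 0.0]
width: 0.0615
gripper_force: 0.0
```

>>> {"method": "arm_command", "body": {"commands": [{"tx": 0,"ty": 0,"tz": -0.08,"twist": 0},{"tx": 0,"ty": 0,"tz": -0.18,"twist": 0},{"tx": 0,"ty": 0,"tz": -0.28,"twist": 0},{"tx": 0,"ty": 0,"tz": -0.4,"twist": 0},{"tx": 0,"ty": 0,"tz": -0.5,"twist": 0},{"tx": 0,"ty": 0,"tz": -0.55,"twist": 0},{"tx": -0.1,"ty": 0.12,"tz": -0.55,"twist": 0},{"tx": -0.2,"ty": 0.24,"tz": -0.55,"twist": 0}]}}

```text
t: 29.37
eef_pos: [0.5262, 0.3765, 0.1589]
ee_rot: [-3.14, 0.002, -1.68]
force: [-0.0, 1.7, -1.3]
width: 0.0611
gripper_force: 0.0
```

>>> {"method": "arm_command", "body": {"commands": [{"tx": -0.05,"ty": 0.12,"tz": 0,"twist": 0},{"tx": -0.1,"ty": 0.24,"tz": 0,"twist": 0},{"tx": -0.15,"ty": 0.3,"tz": 0,"twist": 0},{"tx": -0.15,"ty": 0.3,"tz": 0,"twist": 0},{"tx": -0.15,"ty": 0.3,"tz": 0,"twist": 0},{"tx": -0.15,"ty": 0.3,"tz": 0,"twist": 0},{"tx": -0.15,"ty": 0.3,"tz": 0,"twist": 0},{"tx": -0.15,"ty": 0.3,"tz": 0,"twist": 0}]}}

```text
t: 30.03
eef_pos: [0.4554, 0.4214, 0.1574]
ee_rot: [3.142, -0.0, -1.678]
force: [0.3, 0.3, -0.4]
width: 0.0614
gripper_force: 0.0
```

```bash
python3 - <<'E'
from h import *
look(dict(small_round_rest=.008,yellow_pot=.018,long_rest=.008,ring_clamp=.025,wide_round_rest=.008,drum_box=.037,oblong_rest=.008,carved_block=.05,tin_brown_b=.017,flux_bottle=.05),cam="top",save="t9")
look(dict(oblong_rest=.008,carved_block=.05),save="w9")
a=cv2.imread("pics/t9.png")[150:280,90:400];b=cv2.imread("pics/w9.png")
a=cv2.resize(a,(700,294),interpolation=cv2.INTER_CUBIC);b=b[0:220];b=cv2.resize(b,(700,300))
cv2.imwrite("pics/fin.png",np.vstack([a,b]))
E
```

```text
small_round_rest {'score': 0.6, 'c': (669, 400), 'wh': (65, 67), 'longdir': 91.1, 'rect': [129.0, 160.0, 155.0, 179.0]} [([359.0, 192.0], 0.64, [621.0, -210.0])]
yellow_pot {'score': 0.77, 'c': (616, -206), 'wh': (42, 42), 'longdir': 178.7, 'rect': [356.0, 190.0, 369.0, 202.0]} [([361.0, 193.0], 0.55, [619.0, -215.0])]
long_rest {'score': 0.66, 'c': (526, 132), 'wh': (54, 152), 'longdir': 94.9, 'rect': [211.0, 214.0, 268.0, 238.0]} [([239.0, 225.0], 0.91, [524.0, 127.0])]
ring_clamp {'score': 0.68, 'c': (526, 136), 'wh': (22, 116), 'longdir': 90.8, 'rect': [216.0, 221.0, 257.0, 230.0]} [([239.0, 224.0], 0.9, [528.0, 127.0])]
wide_round_rest {'score': 0.75, 'c': (467, 416), 'wh': (80, 94), 'longdir': 163.4, 'rect': [113.0, 227.0, 146.0, 267.0]} [([129.0, 245.0], 0.84, [466.0, 424.0])]
drum_box {'score': 0.58, 'c': (471, 418), 'wh': (63, 68), 'longdir': 90.7, 'rect': [116.0, 231.0, 142.0, 255.0]} [([132.0, 241.0], 0.57, [478.0, 417.0])]
oblong_rest {'score': 0.79, 'c': (579, 304), 'wh': (112, 77), 'longdir': 80.1, 'rect': [153.0, 185.0, 196.0, 223.0]} [([176.0, 203.0], 0.75, [584.0, 303.0])]
carved_block {'score': 0.78, 'c': (576, 301), 'wh': (80, 50), 'longdir': 82.7, 'rect': [156.0, 195.0, 192.0, 213.0]} [([174.0, 204.0], 0.55, [580.0, 307.0])]
tin_brown_b {'score': 0.56, 'c': (668, 395), 'wh': (64, 64), 'longdir': 47.7, 'rect': [133.0, 156.0, 154.0, 181.0]} [([148.0, 171.0], 0.79, [673.0, 385.0])]
flux_bottle {'score': 0.75, 'c': (747, -242), 'wh': (44, 75), 'longdir': 135.4, 'rect': [363.0, 134.0, 386.0, 156.0]} [([368.0, 149.0], 0.77, [748.0, -240.0])]
oblong_rest {'score': 0.87, 'c': (580, 304), 'wh': (112, 77), 'longdir': 79.7, 'rect': [99.0, 33.0, 162.0, 135.0]} []
carved_block {'score': 0.66, 'c': (574, 310), 'wh': (76, 65), 'longdir': 83.5, 'rect': [87.0, 46.0, 150.0, 122.0]} [([131.0, 89.0], 0.61, [581.0, 309.0])]
```

View pics/fin.png

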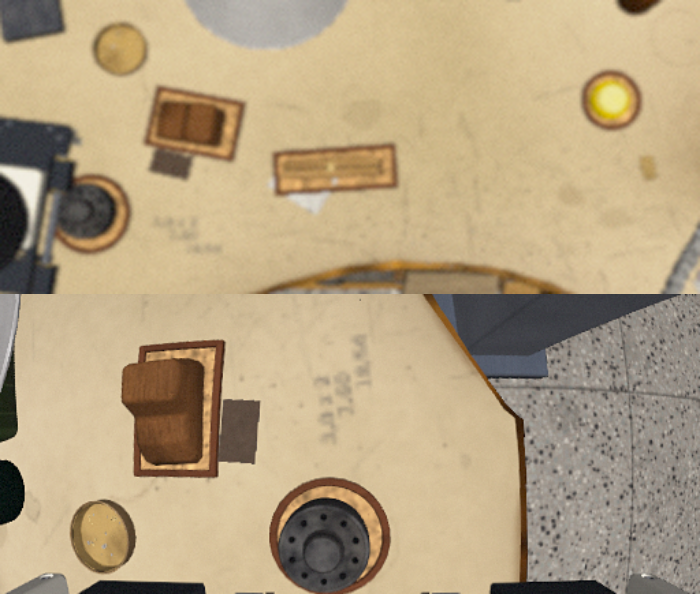

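Both views show all four things flat inside their rests, with the tin and bottle where they were. I'll hand the job in.

```bash
python3 -c "
from station import *
print(job_done())"
```

```text
the job is handed in; nothing more can be done
None
```

The job is handed in at about 30 s: the ring clamp, carved block, drill box and yellow pot are each let go in their own rest, and by the last pictures they look flat and centred, with the bottle and tin unmoved (the hand-in gave no verdict).

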